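Demagnetise a steel bar in the tunnel

ROBOT

A 6-joint arm with a two-finger parallel gripper is mounted at the origin on the work surface. World frame = base frame: x ahead of the robot, y to its left, z up, the work surface at z = 0. Lengths are in mm, angles in rad, forces in N, time in s.
With the tool pointing down it reaches from about 275 to 750 mm from the base axis. Payload 10.2 kg.
Tool frame: the origin (TCP) lies at the very end of the fingers, on their centre line; the grasp point (between the pads) lies 19 mm behind it; y points along the fingers, x is the direction in which the jaws open and shut, and the axes are right-handed (so a half turn about y gives the same grasp; the last joint's range is limited). The gripper opens to 85 mm and grips with 20 to 120 N. Pads are 22 mm wide; open, the fingers measure 114 mm over their backs; the gripper's body (76 mm by 85 mm) begins 54 mm behind the grasp point. The pads swing forward as they close: fully open they stand 13 mm farther back than shut.
Start: joints at [0.957, 0.313, 1.498, -0, 1.331, -0.223], TCP at [200, 485.418, 231.294] pointing down, gripper open.
Joint ranges: [-2.94, 2.94], [-0.97, 2.17], [0.19, 2.56], [-1.23, 4.37], [0.02, 3.11], [-2.88, 2.88]. Speed limits (rad/s): [2.39, 2.39, 3.01, 3.14, 3.14, 3.14].

INTERFACE

Orientations are given as a unit quaternion [w, x, y, z].
In Python, from rig import telemetry, imaging, ctrl gives the robot as it stands.
- The arm moves only by the shell command python3 -m handwheel 'ROWS' [FORCE]. ROWS is JSON, a list of rows, each an object with "delta_pos": the shift along the tool's x, y, z in cm, a list of three; "twist": the turn, a rotation vector about the tool's x, y, z in rad, a list of three; "jaw": the opening, from 0 (shut) to 1 (fully open). A call has exactly 10 rows; each row is the pose to reach, as a shift and turn from the pose commanded when the call began, along the tool's axes at that moment; what a row does not reach only later rows make up. A row lasts 1/12 s, in which the tool goes at most 41.7 mm and 7.16 degrees, less where a joint would pass 70% of its speed; a pose out of reach is approached as far as the arm can. A call with a gripper value outside its range is refused whole. The fingers move at their own pace and stop on an object; FORCE is the grip in N (left out, the last holds). Time passes only in rows, so rows that repeat a pose let the fingers close, or fill a call up. It gives the time, the measured TCP pose, the force and the opening at its end, in the units of the state.
- telemetry.sense(): the state, without advancing time (a new reading comes with each control period).
- imaging.capture(name): name is "scene" or "top"; returns a dict with "frame" (384x512x3 uint8, red, green, blue), "z_map" (384x512 float32, mm along the optical axis (not along the pixel's ray), 0 where there is no reading), "fx", "fy", "cx", "cy" (pixels), "rvec" (rotation vector, rad) and "tvec" (3), from world to camera coordinates, as OpenCV has them. Camera axes: x right, y down, z forward; pixel columns grow to the right and rows downward; lengths in mm; the calibration is good to about 2 mm. A picture is of the moment at which its call begins.
- ctrl.finish_job(): hands the job in, once; it reports no verdict.
The state is a dict: "time_s": time; "joints": joint angles; "dq": joint speeds; "tau": joint torques, N m; "eef_pos": TCP position; "ee_rot": TCP orientation; "force": force on the tool from outside, world axes, zero at the start; "wrist_torque": the same for the moment, N m; "grip_width": opening from 0.0 (shut) to 1.0 (fully open).
Only numpy, scipy, OpenCV 4.12 (cv2) and the standard library are available. Lean on these libraries where they do the work, as an engineer would, in place of code of your own. Each camera call takes 0.05 s, during which the arm holds its last target.

TASK

The steel bar in front of the tunnel demagnetiser has to be demagnetised. Switch the coil on at its yellow toggle, leaving the other toggles alone, then feed the bar slowly right through the tunnel with the push stick, never touching the bar itself, until the whole bar lies clear of the tunnel on the run-out end of the board. Draw the stick back out from under the guard and lay it down flat; leave the coil on for the next bar and everything else where it is.

Things in the scene. Friction and masses are not known exactly. Their poses are not given: they have to be found in the camera images.
- demag: Tunnel demagnetiser, fixed: grey box 130 (x) x 80 (y) x 115 high with a yellow band, across a straight white slide board 80 wide, top 12 above the table, from y = +250 (infeed) to -210 (run-out, end lip 5 above the board). Grey fences along it, inner faces at x = +/-32, 14 above the board. Origin on the table under the box's middle, z up. The bar is fed along its -y.
- tunnel_in (a point): Middle of the mouth under the clear guard's red edge, at board height: demagnetiser frame (0, 75, 12). The guard (top 49 above the table) carries the tunnel's low opening forward from the box to here; the opening is 64 wide and 32 high above the board all the way through.
- tunnel_out (a point): Middle of the tunnel's exit, where the grey box ends, at board height: demagnetiser frame (0, -40, 12). The run-out end of the board follows.
- bar: The workpiece: flat steel bar, 40 wide (x) x 90 long (y) x 18 high, about 0.5 kg, with two dark bolt holes. Origin at the centre of its underside. It starts on the slide board before the guard, between the fences, its y within 0.1 rad of the demagnetiser's y.
- stick: Wooden push stick, about 0.15 kg, lying on the table: a flat blade 40 wide, 14 high with a forked flat nose, and at its rear an upright darker grip, 18 thick (x) x 60 long (y), top 100 above the underside. Origin at the underside, under the middle of the grip; z up; rear end at y = +30.
- stick_nose (a point): Middle of the push stick's nose end, at its y = -185, 7 above its underside (the nose points along its -y). Pushed in as far as it goes, the front of the grip (y = -30) meets the guard's edge and the nose is 40 past the tunnel's exit.
- bank: Bench switch unit, fixed: a black base 80 (x) x 196 (y) x 24 high carrying a row of five grey toggle modules along its y, 34 apart, that can stand in any order. Origin on the table under its middle.
- sw_coil (a joint): Yellow toggle: supply of the demagnetiser's coil. A round bat 42 long, 12 thick at the tip. 0 = off, leaning 0.45 rad towards the unit's -x (towards the robot); 0.9 = on, leaning as far to +x. It turns about the unit's y and falls over to the nearer end once past upright; a light sideways push (under 2 N) flips it.
- pivot_coil (a point): Pivot of the yellow toggle, 54 above the table; the upper end of its bat is 42 from here (18 to the side and 38 up at either end of its swing). The module's top is 4 below it.
- sw_a (a joint): White toggle of another circuit, same make as the yellow one; it starts off (0). Leave alone.
- sw_b (a joint): Blue toggle of another circuit, same make as the yellow one; it starts on (0.9). Leave alone.
- sw_c (a joint): Red toggle of another circuit, same make as the yellow one; it starts off (0). Leave alone.
- sw_d (a joint): Green toggle of another circuit, same make as the yellow one; it starts on (0.9). Leave alone.
- magnet: Red horseshoe magnet, lying, 60 x 75 x 14. Origin at the underside. Bystander: leave where it is.
- dropper: Small amber dropper bottle with black cap, 32 across, 68 high. Origin at the underside. Bystander: leave where it is.
- dish: Empty clear petri dish with lid, 93 across, 15 high. Origin at the underside. Bystander: leave where it is.
- tube: Clear tube standing on its blue cap, 35 across, 114 high. Origin at the underside. Bystander: leave where it is.
- pencilbox: Orange open pencil box, 85 x 190 x 45. Origin at the underside. Bystander: leave where it is.
- eraser: White eraser, 55 x 24 x 13. Origin at the underside. Bystander: leave where it is.
- marker: Blue marker pen, 125 x 14 x 14. Origin at the underside. Bystander: leave where it is.
Things that resemble listed ones, but are neither listed nor needed, are in the scene too. Of the things that look like the stick, take the one that is farthest to the robot's right at the start.

How it is judged (in metres and radians):
On the way, in this order (a step that is already met when the one before it is completed fails the run):
1. the coil is switched on at the yellow toggle (value of joint sw_coil above 0.75 rad), for 0.1 s.
2. the push stick is pushing the bar inside the tunnel (contact force between stick and bar above 0.1 N and y of bar in the frame of demag between -0.06 and 0.04 m), for 0.05 s.
3. the whole bar is out of the tunnel on the run-out end of the board (y of bar in the frame of demag between -0.168 and -0.095 m and x of bar in the frame of demag between -0.03 and 0.03 m and z of bar in the frame of demag between 0.006 and 0.018 m and angle between bar's own z axis and vertical below 0.1 rad), for 0.2 s.
At the end, for the whole second after the job is handed in: Yellow toggle on (over 0.75), the others within 0.3 rad of their places; bar flat, at rest on the run-out end of the board, its middle 55 to 128 mm past the tunnel's exit; push stick at rest, flat (0.08 rad), under 30 mm up, its nose out past the guard's edge or beside the machine (all of step 3 and value of joint sw_coil above 0.75 rad and value of joint each of sw_a, sw_c below 0.3 rad and value of joint each of sw_b, sw_d above 0.6 rad and linear speed of each of bar, stick below 0.01 m/s and (y of stick_nose in the frame of demag above 0.075 m or x of stick_nose in the frame of demag above 0.06 m or x of stick_nose in the frame of demag below -0.06 m) and angle between stick's own z axis and vertical below 0.08 rad and height (world z) of stick below 0.03 m); the robot touches nothing.
It fails at once if the robot touches the bar itself instead of using the push stick (contact force between any of the fingers, the arm and bar above 0.5 N).
It fails at once if the bar is inside the tunnel while the coil is off (value of joint sw_coil below 0.45 rad and y of bar in the frame of demag below 0.085 m).
It fails at once if the bar is shot through faster than 0.35 m/s (linear speed of bar above 0.35 m/s).
It fails at once if another toggle is moved by more than 0.3 rad from its place (not (value of joint each of sw_a, sw_c below 0.3 rad and value of joint each of sw_b, sw_d above 0.6 rad)).
It fails at once if a bystander is moved by more than 25 mm (distance of any of magnet, dropper, dish, tube, pencilbox, eraser, marker from where it was at the start of the episode above 0.025 m).
It also fails if it takes over 58 s, if anything falls off the work surface, if the arm or the gripper's body presses on something with over 40 N, if the wrist force passes 120 N, or if a joint passes its speed limit or range.

## Working session

There is one attempt and no reset: what is moved stays moved. The work goes in short steps, Python scripts to look and compute and a shell command to move; the robot and the scene stay as the last step left them, time stands still between calls to the robot, and variables do not carry over. Pictures are saved under pics/ and viewed, and the job is handed in when it is done.

```bash
ls; mkdir -p pics
cat > h.py <<'E'
import numpy as np, cv2
from rig import telemetry, imaging, ctrl
def cap(name, fn=None):
    d=imaging.capture(name)
    np.savez('last_%s.npz'%name, **d)
    if fn: cv2.imwrite('pics/'+fn, cv2.cvtColor(d['frame'],cv2.COLOR_RGB2BGR))
    return d
def load(name): 
    z=np.load('last_%s.npz'%name); return {k:z[k] for k in z.files}
def px2w(d,u,v,z=None,depth=None):
    """pixel -> world; by plane height z or depth map"""
    R,_=cv2.Rodrigues(np.array(d['rvec'],float)); t=np.array(d['tvec'],float).ravel()
    ray=np.array([(u-d['cx'])/d['fx'],(v-d['cy'])/d['fy'],1.0])
    C=-R.T@t; r=R.T@ray
    if z is not None: s=(z-C[2])/r[2]
    else: s=float(d['z_map'][int(round(v)),int(round(u))]) if depth is None else depth
    return C+s*r
def w2px(d,P):
    R,_=cv2.Rodrigues(np.array(d['rvec'],float)); t=np.array(d['tvec'],float).ravel()
    c=R@np.array(P,float)+t
    return d['fx']*c[0]/c[2]+d['cx'], d['fy']*c[1]/c[2]+d['cy']
def crop(d,x0,y0,x1,y1,fn,k=4):
    im=cv2.cvtColor(d['frame'],cv2.COLOR_RGB2BGR)[y0:y1,x0:x1]
    im=cv2.resize(im,None,fx=k,fy=k,interpolation=cv2.INTER_CUBIC)
    for x in range((x0+19)//20*20,x1,20):
        cv2.line(im,((x-x0)*k,0),((x-x0)*k,6),(0,0,255),1); cv2.putText(im,str(x),((x-x0)*k,16),0,.35,(0,0,255),1)
    for y in range((y0+19)//20*20,y1,20):
        cv2.line(im,(0,(y-y0)*k),(6,(y-y0)*k),(0,0,255),1); cv2.putText(im,str(y),(8,(y-y0)*k+4),0,.35,(0,0,255),1)
    cv2.imwrite('pics/'+fn,im)
E
python3 - <<'E'
from h import *
for n in ('scene','top'):
    d=cap(n,n+'0.png'); R,_=cv2.Rodrigues(np.array(d['rvec'],float)); print(n,-R.T@np.array(d['tvec']).ravel(),R.round(2).tolist(),d['fx'])
s=telemetry.sense()
for k in s: print(k,s[k])
E
```

```text
pics
scene [1312.18048274 -437.09336268  823.0086695 ] [[0.53, 0.85, -0.02], [0.54, -0.36, -0.76], [-0.65, 0.39, -0.65]] 360.61251635286305
top [ 286.67163807   11.8578147  1313.26797004] [[0.1, -0.99, 0.0], [-0.97, -0.1, -0.2], [0.2, 0.02, -0.98]] 411.6246005869666
time_s 0.1
joints [ 9.56605891e-01  3.13406140e-01  1.49833567e+00  1.06039634e-05
  1.33100733e+00 -2.23409042e-01]
dq [ 0.00148401 -0.00098472  0.00035259  0.00028033  0.00065368 -0.00149276]
tau [ 2.22207724e-03 -4.12907445e+01 -2.60139745e+01 -2.29597845e-04
  3.09717150e-03  4.01705984e-05]
eef_pos [199.86076073 485.23042904 230.79569336]
ee_rot [-0.58741809  0.58770441  0.39302721 -0.39379325]
force [-0.38857121 -0.23726747 -0.61701145]
wrist_torque [0.04430836 0.01721206 0.01634524]
grip_width 1.0002416612436045
```

View pics/scene0.png

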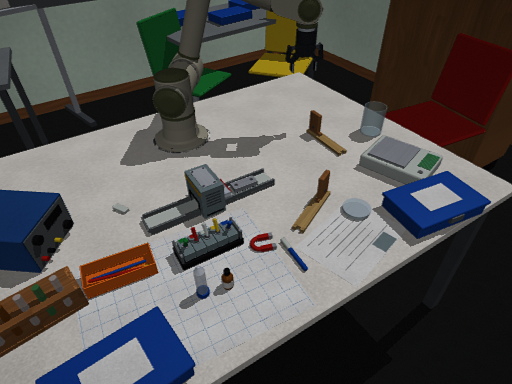

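View pics/top0.png

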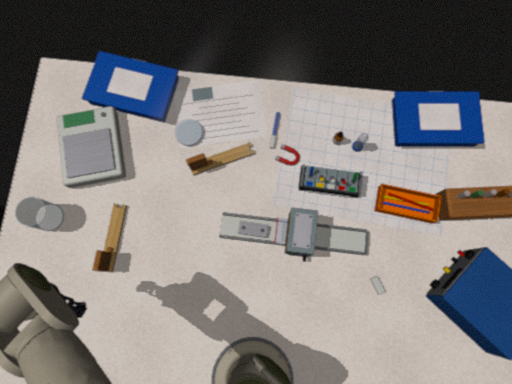

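The overview shows two stick-like things, at top (220,158) and (110,238). The one farther to the robot's right (-y, image right) is (220,158). The switch bank is at (330,181), the demagnetiser at (303,232) and the bar at (253,229). Next I'll check the choice in close crops.

Run:
```python
from h import *
d=load('top'); crop(d,175,120,375,265,'t1.png',4)
d=load('scene'); crop(d,130,155,350,285,'s1.png',3)
```

```text
(no output)
```

View pics/t1.png

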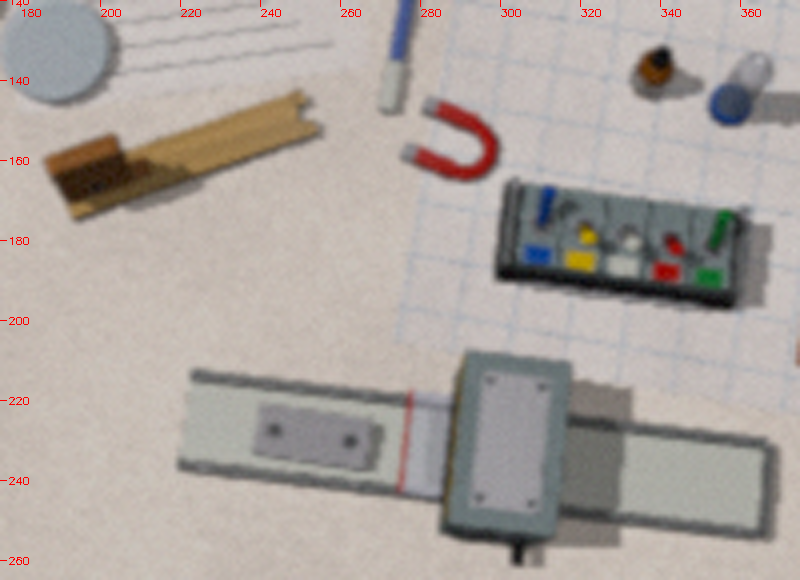

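View pics/s1.png

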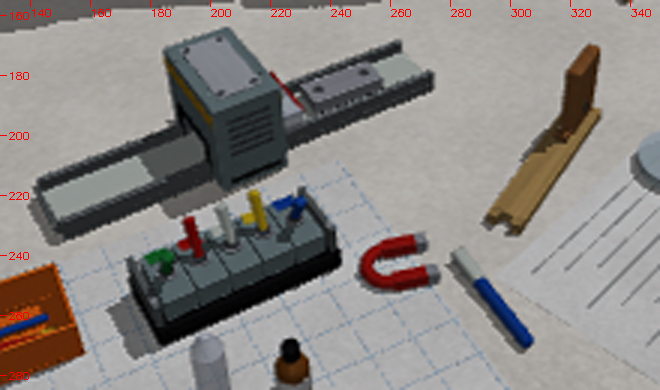

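The crops show the bank order from +y to -y as blue, yellow (crop px ~(321,182)), white, red, green. The stick at (190..255,145..172) has its grip at the left end and its forked nose at right. The blue, red and white bystanders are clear of it. Now I'll measure the poses with depth.

```bash
cat >> h.py <<'E'
def cloud(d):
    R,_=cv2.Rodrigues(np.array(d['rvec'],float)); t=np.array(d['tvec'],float).ravel()
    Z=d['z_map'].astype(float); v,u=np.mgrid[0:Z.shape[0],0:Z.shape[1]]
    P=np.stack([(u-d['cx'])/d['fx']*Z,(v-d['cy'])/d['fy']*Z,Z],-1)-t
    W=P@R; W[Z==0]=np.nan
    return W
def rect(W,lo,hi,box):
    m=(W[...,2]>lo)&(W[...,2]<hi)&(W[...,0]>box[0])&(W[...,0]<box[1])&(W[...,1]>box[2])&(W[...,1]<box[3])
    p=W[m]
    r=cv2.minAreaRect(p[:,:2].astype(np.float32))
    return r,len(p),np.median(p[:,2]),p
E
python3 - <<'E'
from h import *
np.set_printoptions(precision=1,suppress=True)
d=load('top')
for n,(u,v,z) in dict(inL=(222,213,26),inR=(219,237,26),outL=(367,231,26),outR=(366,254,26),redL=(278,218,49),redR=(275.5,242,49),bar=(253,229,30),
  bk=(300.5,165,24),gripTL=(187,160,100),gripTR=(203,154,100),noseU=(250,143,14),noseD=(255,152,14),rearD=(195,174.5,14),
  box1=(291.5,207.5,115),box2=(318,210.5,115),box3=(313,255,115),
  b1=(303,165,24),b2=(361,172,24),b3=(359,196,24),b4=(300,190,24),yt=(321.5,180,92)).items():
    print(n,px2w(d,u,v,z),px2w(d,u,v))
for n in('top','scene'):
    d=load(n);W=cloud(d)
    print(n)
    for nm,lo,hi,b in [('table',-10,10,(300,500,-200,200)),('boxtop',108,122,(200,450,-300,0)),('guard',44,53,(200,450,-130,0)),('bar',26,34,(280,400,-60,120)),('griptop',94,106,(350,650,20,300)),('blade',10,18,(350,650,20,300)),('bankbase',18,30,(350,600,-300,0)),('modules',44,54,(350,600,-300,0)),('bats',75,100,(350,600,-300,0))]:
        try:
            r,k,z,p=rect(W,lo,hi,b); print(nm,np.round(r[0],1),np.round(r[1],1),round(r[2],1),k,round(z,1))
        except Exception as e: print(nm,e)
E
```

```text
inL [485.4 148.2  26. ] [486.2 148.8  20.2]
inR [408.9 148.3  26. ] [410.2 149.8  12.2]
outL [ 475.2 -311.6   26. ] [ 475.6 -312.3   23.1]
outR [ 403.2 -312.    26. ] [ 405.8 -319.2   -2.5]
redL [484.  -28.9  49. ] [484.1 -28.9  48.8]
redR [409.3 -28.2  49. ] [409.4 -28.3  47.6]
bar [444.3  45.1  30. ] [444.3  45.1  29.8]
bk [668.7 -86.3  24. ] [676.6 -88.3  -2.6]
gripTL [626.2 266.8 100. ] [627.  267.5  96.9]
gripTR [650.3 220.6 100. ] [651.8 221.5  94.8]
noseU [729.8  85.6  14. ] [730.9  85.7  10.7]
noseD [700.5  65.8  14. ] [705.1  66.4  -0.3]
rearD [604.2 252.2  14. ] [606.8 254.1   3.7]
box1 [509.  -63.6 115. ] [509.3 -63.7 113.4]
box2 [ 508.1 -142.2  115. ] [ 529.7 -157.2   -1.6]
box3 [ 376.6 -137.4  115. ] [ 385.5 -152.1   -3. ]
b1 [669.5 -94.4  24. ] [661.6 -92.2  50.6]
b2 [ 665.4 -283.3   24. ] [ 656.6 -276.5   54. ]
b3 [ 585.3 -281.1   24. ] [ 590.4 -286.     2.3]
b4 [585.5 -91.5  24. ] [589.4 -92.9   7.3]
yt [ 607.7 -148.9   92. ] [ 607.7 -148.9   92.2]
top
table [400.  -0.] [199.9 399.8] 0.0 5011 -0.3
boxtop [414.9 -99. ] [80.2 70. ] 89.6 650 115.2
guard [404.  -66.2] [120.5  54.2] 44.4 155 48.9
bar [0. 0.] [0. 0.] 0.0 0 nan
griptop [635.3 244. ] [19.2 58.8] 25.2 103 98.4
blade [525.3 131.7] [290.9 146.4] 30.0 475 12.6
bankbase [ 482.1 -150.3] [234.4 297.8] 0.5 500 24.1
modules [ 517.1 -128.6] [160.7 300.2] 54.8 406 48.9
bats [418.7 -70.5] [130.6  58.7] 33.1 31 94.6
scene
table [400.   -0.1] [399.7 199.9] 90.0 1574 -0.5
boxtop [ 416.  -101.9] [79.5 67.1] 89.8 301 115.0
guard [427.1 -27.4] [ 3.8 38.6] 86.0 12 49.1
bar [0. 0.] [0. 0.] 0.0 0 nan
griptop [638.4 243. ] [17.1 59.3] 25.1 53 98.2
blade [535.8 165.4] [303.  137.3] 44.8 245 12.4
bankbase [ 486.8 -146.2] [198.8 303. ] 4.8 449 24.0
modules [ 514.8 -136.2] [147.3 298.9] 55.8 178 49.1
bats [ 465.7 -130.3] [151.1  67.6] 30.5 221 87.2
  return _methods._mean(a, axis=axis, dtype=dtype,
  ret = ret.dtype.type(ret / rcount)
```

```bash
python3 - 2>/dev/null <<'E'
from h import *
np.set_printoptions(precision=1,suppress=True)
for n in('top','scene'):
    d=load(n);W=cloud(d)
    print(n)
    for nm,lo,hi,b in [('boxtop',108,122,(350,540,-200,0)),('guard',46,52,(380,500,-66,0)),('bar',26.5,34,(422,468,-20,120)),('griptop',94,106,(580,700,180,300)),('blade',10,18,(590,760,50,300)),('modules',44,54,(570,700,-300,-80)),
      ('yel',84,98,(590,680,-170,-130)),('blue',70,98,(590,680,-135,-100)),('white',70,98,(590,680,-205,-170)),('red',70,98,(590,680,-240,-205)),('green',70,98,(590,680,-275,-240))]:
            r,k,z,p=rect(W,lo,hi,b)
            if k: print(nm,np.round(r[0],1),np.round(r[1],1),round(r[2],1),k,round(z,1),'range',p[:,:2].min(0),p[:,:2].max(0), 'hi',p[p[:,2].argmax()])
    # fences: edge fit at z 22..29
    m=(W[...,2]>21)&(W[...,2]<30)
    for nm,a,b in (('fenR',398,415),('fenL',470,490)):
        q=W[m&(W[...,0]>a)&(W[...,0]<b)&(W[...,1]>-310)&(W[...,1]<150)]
        if len(q)>20: print(nm,len(q),np.polyfit(q[:,1],q[:,0],1),q[:,1].min(),q[:,1].max())
    # colours
    hsv=cv2.cvtColor(d['frame'],cv2.COLOR_RGB2HSV)
    for nm,lo,hi in(('yellow',(22,120,80),(32,255,255)),('blue',(105,140,50),(125,255,255)),('red',(0,170,80),(8,255,255)),('green',(55,120,40),(85,255,255))):
        mk=(cv2.inRange(hsv,lo,hi)>0)&(W[...,2]>55)&(W[...,2]<100)&(W[...,0]>570)&(W[...,0]<700)&(W[...,1]<-80)&(W[...,1]>-310)
        q=W[mk]; 
        if len(q): q=q[q[:,2].argsort()]; print(nm,len(q),q[-3:].tolist()[-1],q.mean(0),q[0])
E
```

```text
top
boxtop [445.1 -99. ] [ 80.9 130.2] 88.9 1193 115.2 range [ 379.8 -140.5] [510.2 -58.6] hi [446.7 -90.3 121.8]
guard [433.8 -40.6] [104.9  35.7] 1.6 230 48.9 range [381.9 -59.9] [486.6 -23.4] hi [420.4 -50.1  52. ]
bar [445.1  47.4] [89.4 40.5] 86.9 313 29.8 range [424.1   2.1] [467.   91.8] hi [442.   32.3  33.9]
griptop [635.3 244. ] [19.2 58.8] 25.2 106 98.3 range [614.5 216. ] [652.4 270.9] hi [633.8 242.5 104.5]
blade [720.3 198.8] [157.4 213.5] 25.3 675 13.7 range [605.3  72.2] [759.9 299.8] hi [645.1 191.3  17.9]
modules [ 626.8 -183.4] [192.2  70.3] 87.9 945 49.6 range [ 588.3 -280.7] [665.  -86.9] hi [650.8 -92.7  54. ]
yel [ 612.5 -148.3] [13.1  9.7] 12.2 15 89.6 range [ 605.8 -154. ] [ 619.2 -144.5] hi [ 614.3 -152.9   92.9]
blue [ 639.8 -116.1] [22.1 10.7] 2.0 26 85.7 range [ 628.7 -121.4] [ 651.  -110.7] hi [ 645.  -116.6   94.9]
white [ 613.8 -181.6] [17.1  8.3] 21.9 15 88.7 range [ 605.8 -187.4] [ 622.6 -178.1] hi [ 607.1 -183.4   96.2]
red [ 611.4 -216.9] [12.   9.7] 2.3 16 89.8 range [ 605.3 -221.6] [ 617.3 -211.9] hi [ 608.3 -220.4   94. ]
green [ 635.5 -251.3] [
[... 1734 characters left out ...]
2.4   92.2]
green [ 644.  -255.2] [13.6  8.2] 34.9 21 88.6 range [ 637.1 -259.7] [ 649.8 -249.7] hi [ 643.4 -257.3   91.8]
fenR 160 [  0.  412.2] -308.2710949273763 147.16443252892358
fenL 234 [  0.  485.7] -308.9903347913543 149.43320382234268
yellow 45 [616.4086050460787, -151.39595816147548, 91.74448431725362] [ 623.2 -151.8   76. ] [ 631.8 -153.3   56.3]
blue 23 [647.1350474790913, -122.2114133044306, 93.12213871423182] [ 646.9 -119.9   82.5] [ 638.9 -120.2   60.3]
red 28 [616.4109422955137, -214.89013005111704, 90.90901808216621] [ 621.6 -218.1   75.6] [ 629.  -219.6   55.3]
green 15 [643.3921644372045, -257.29787941824515, 91.7936083428844] [ 644.4 -254.8   89.1] [ 640.  -259.7   86.1]
```

```bash
cat >> h.py <<'E'
from scipy.spatial.transform import Rotation as Ro
def Rt(s): 
    q=s['ee_rot']; return Ro.from_quat([q[1],q[2],q[3],q[0]])
def yawrot(yaw): # tool y down, tool x = jaw at world yaw (rad)
    x=np.array([np.cos(yaw),np.sin(yaw),0]); y=np.array([0,0,-1.]); return Ro.from_matrix(np.stack([x,y,np.cross(x,y)],1))
def plan(P,yaw):
    s=telemetry.sense(); R=Rt(s); dp=R.inv().apply(np.array(P)-s['eef_pos'])/10
    best=min(((R.inv()*yawrot(yaw+k*np.pi)).as_rotvec() for k in (0,1)),key=np.linalg.norm)
    print('t',round(s['time_s'],2),'now',np.round(s['eef_pos'],1),'F',np.round(s['force'],1),'g',round(s['grip_width'],3))
    print('delta_cm',np.round(dp,2),'twist',np.round(best,3))
E
python3 - 2>/dev/null <<'E'
from h import *
s=telemetry.sense(); print(Rt(s).as_matrix().round(3)); 
for n in('top','scene'):
    d=load(n);W=cloud(d); m=(W[...,2]>21)&(W[...,2]<30)
    for nm,a,b in (('fenR',398,418),('fenL',470,493)):
        q=W[m&(W[...,0]>a)&(W[...,0]<b)&(W[...,1]>-310)&(W[...,1]<150)]
        print(n,nm,np.polyfit(q[:,1],q[:,0],1).round(4).tolist())
d=load('top')
for u,v in((120,205),(114,207),(97,270),(112,250),(52,215),(290,155)): print(u,v,px2w(d,u,v).round(0))
E
```

```text
[[ 0.381 -0.001 -0.925]
 [ 0.925 -0.001  0.381]
 [-0.001 -1.     0.   ]]
top fenR [0.0178, 410.8359]
top fenL [0.0179, 482.8242]
scene fenR [0.012, 413.4357]
scene fenL [0.0185, 486.5288]
120 205 [481. 482.   2.]
114 207 [471. 496.  12.]
97 270 [271. 481.  98.]
112 250 [335. 476.  18.]
52 215 [419. 659.  69.]
290 155 [707. -51.  -2.]
```

Run:
```python
from h import *
plan([560,-150,190],-0.02)
```

```text
t 0.1 now [199.9 485.2 230.8] F [-0.4 -0.2 -0.6] g 1.0
delta_cm [-45.01   4.11 -57.5 ] twist [ 0.0e+00  1.2e+00 -1.0e-03]
```

```bash
python3 -m handwheel '[{"delta_pos":[-45,4,-57.5],"twist":[0,1.2,0],"jaw":0},{"delta_pos":[-45,4,-57.5],"twist":[0,1.2,0],"jaw":0},{"delta_pos":[-45,4,-57.5],"twist":[0,1.2,0],"jaw":0},{"delta_pos":[-45,4,-57.5],"twist":[0,1.2,0],"jaw":0},{"delta_pos":[-45,4,-57.5],"twist":[0,1.2,0],"jaw":0},{"delta_pos":[-45,4,-57.5],"twist":[0,1.2,0],"jaw":0},{"delta_pos":[-45,4,-57.5],"twist":[0,1.2,0],"jaw":0},{"delta_pos":[-45,4,-57.5],"twist":[0,1.2,0],"jaw":0},{"delta_pos":[-45,4,-57.5],"twist":[0,1.2,0],"jaw":0},{"delta_pos":[-45,4,-57.5],"twist":[0,1.2,0],"jaw":0}]' 40
python3 - <<'E'
from h import *
plan([560,-150,190],-0.02)
E
```

```text
time_s: 0.93
eef_pos: [405.7, 121.5, 208.4]
ee_rot: [0.707, -0.707, 0.009, -0.009]
force: [1.0, 0.6, -0.3]
grip_width: -0.0
t 0.93 now [405.7 121.5 208.4] F [ 1.   0.6 -0.3] g -0.0
delta_cm [ 16.15   1.84 -26.73] twist [-0.    -0.007 -0.   ]
```

```bash
python3 -m handwheel '[{"delta_pos":[16,1.8,-26.7],"twist":[0,0,0],"jaw":0},{"delta_pos":[16,1.8,-26.7],"twist":[0,0,0],"jaw":0},{"delta_pos":[16,1.8,-26.7],"twist":[0,0,0],"jaw":0},{"delta_pos":[16,1.8,-26.7],"twist":[0,0,0],"jaw":0},{"delta_pos":[16,1.8,-26.7],"twist":[0,0,0],"jaw":0},{"delta_pos":[16,1.8,-26.7],"twist":[0,0,0],"jaw":0},{"delta_pos":[16,1.8,-26.7],"twist":[0,0,0],"jaw":0},{"delta_pos":[16,1.8,-26.7],"twist":[0,0,0],"jaw":0},{"delta_pos":[16,6,-26.7],"twist":[0,0,0],"jaw":0},{"delta_pos":[16,9,-26.7],"twist":[0,0,0],"jaw":0}]'
python3 - <<'E'
from h import *
plan([564,-150.5,75],-0.02)
for n in('top','scene'):
    d=cap(n,n+'1.png')
    P=telemetry.sense()['eef_pos']; print(n,w2px(d,P))
crop(load('top'),280,130,380,230,'t2.png',5); crop(load('scene'),150,150,280,280,'s2.png',4)
E
```

```text
time_s: 1.77
eef_pos: [559.9, -147.9, 116.5]
ee_rot: [-0.707, 0.707, -0.008, 0.008]
force: [-0.4, 0.1, -0.9]
grip_width: 0.001
t 1.77 now [ 559.9 -147.9  116.5] F [-0.4  0.1 -0.9] g 0.001
delta_cm [ 0.41  4.15 -0.25] twist [ 0.    -0.002  0.   ]
top (np.float64(320.1869482340956), np.float64(194.8957282660377))
scene (np.float64(205.78741390662177), np.float64(201.23871859657527))
```

View pics/t2.png

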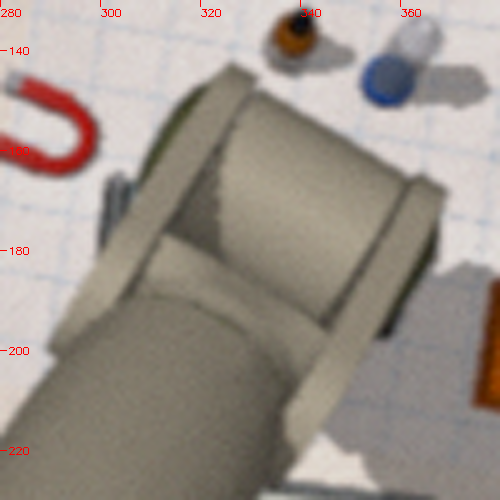

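View pics/s2.png

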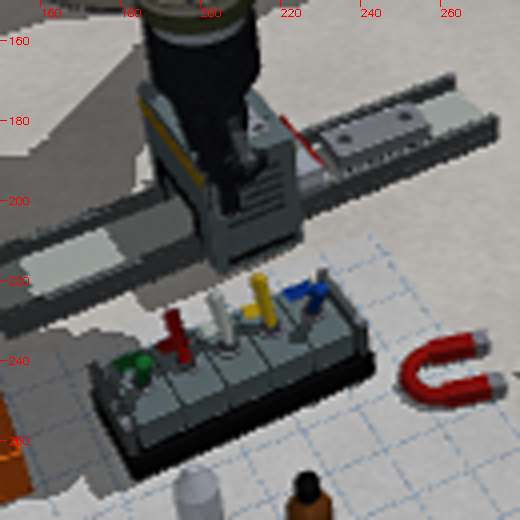

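```bash
python3 -m handwheel '[{"delta_pos":[0.2,2.5,-0.2],"twist":[0,0,0],"jaw":0},{"delta_pos":[0.2,4.1,-0.2],"twist":[0,0,0],"jaw":0},{"delta_pos":[1.5,4.1,-0.2],"twist":[0,0,0],"jaw":0},{"delta_pos":[3,4.1,-0.2],"twist":[0,0,0],"jaw":0},{"delta_pos":[4,4.1,-0.2],"twist":[0,0,0],"jaw":0},{"delta_pos":[5,4.1,-0.2],"twist":[0,0,0],"jaw":0},{"delta_pos":[5.8,4.1,-0.2],"twist":[0,0,0],"jaw":0},{"delta_pos":[5.8,4.1,-0.2],"twist":[0,0,0],"jaw":0},{"delta_pos":[3.5,3.5,-0.2],"twist":[0,0,0],"jaw":0},{"delta_pos":[1,0,-0.2],"twist":[0,0,0],"jaw":0}]'
python3 - <<'E'
from h import *
plan([600,230,190],0.44)
d=cap('scene','scene2.png'); crop(d,150,150,280,280,'s3.png',4)
E
```

```text
time_s: 2.7
eef_pos: [568.1, -147.6, 114.0]
ee_rot: [0.708, -0.706, 0.009, -0.004]
force: [0.1, -0.3, -0.6]
grip_width: 0.001
t 2.7 now [ 568.1 -147.6  114. ] F [ 0.1 -0.3 -0.6] g 0.001
delta_cm [ 2.41 -7.49 37.84] twist [-0.005 -0.459 -0.007]
```

View pics/s3.png

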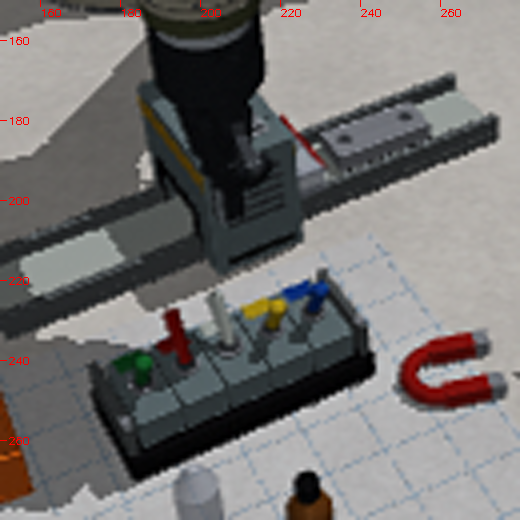

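The yellow bat at (217,229) now leans the same way as blue and green. White and red are unchanged. Next is the stick.

```bash
python3 -m handwheel '[{"delta_pos":[1,-4,1],"twist":[0,0,0],"jaw":1},{"delta_pos":[6.1,-5.5,39.2],"twist":[0,-0.46,0],"jaw":1},{"delta_pos":[6.1,-5.5,39.2],"twist":[0,-0.46,0],"jaw":1},{"delta_pos":[6.1,-5.5,39.2],"twist":[0,-0.46,0],"jaw":1},{"delta_pos":[6.1,-5.5,39.2],"twist":[0,-0.46,0],"jaw":1},{"delta_pos":[6.1,-5.5,39.2],"twist":[0,-0.46,0],"jaw":1},{"delta_pos":[6.1,-5.5,39.2],"twist":[0,-0.46,0],"jaw":1},{"delta_pos":[6.1,-5.5,39.2],"twist":[0,-0.46,0],"jaw":1},{"delta_pos":[6.1,-5.5,39.2],"twist":[0,-0.46,0],"jaw":1},{"delta_pos":[6.1,-5.5,39.2],"twist":[0,-0.46,0],"jaw":1}]'
python3 - <<'E'
from h import *
plan([637,243.4,60],0.44)
E
```

```text
time_s: 3.58
eef_pos: [637.5, 233.3, 174.1]
ee_rot: [-0.69, 0.69, 0.155, -0.154]
force: [1.6, -0.2, 0.3]
grip_width: 1.0
t 3.58 now [637.5 233.3 174.1] F [ 1.6 -0.2  0.3] g 1.0
delta_cm [ 0.37 11.41  0.94] twist [0.001 0.    0.002]
```

```bash
python3 -m handwheel '[{"delta_pos":[0.4,2,0.9],"twist":[0,0,0],"jaw":1},{"delta_pos":[0.4,5,0.9],"twist":[0,0,0],"jaw":1},{"delta_pos":[0.4,8,0.9],"twist":[0,0,0],"jaw":1},{"delta_pos":[0.4,11.4,0.9],"twist":[0,0,0],"jaw":1},{"delta_pos":[0.4,11.4,0.9],"twist":[0,0,0],"jaw":1},{"delta_pos":[0.4,11.4,0.9],"twist":[0,0,0],"jaw":0.4},{"delta_pos":[0.4,11.4,0.9],"twist":[0,0,0],"jaw":0},{"delta_pos":[0.4,11.4,0.9],"twist":[0,0,0],"jaw":0},{"delta_pos":[0.4,11.4,0.9],"twist":[0,0,0],"jaw":0},{"delta_pos":[0.4,11.4,0.9],"twist":[0,0,0],"jaw":0}]' 70
python3 - <<'E'
from h import *
plan([637,243.4,160],0.44)
d=cap('scene','scene3.png'); crop(d,270,130,370,260,'s4.png',4)
cap('top','top3.png')
E
```

```text
time_s: 4.42
eef_pos: [638.1, 241.0, 59.6]
ee_rot: [-0.69, 0.69, 0.155, -0.154]
force: [0.2, 0.0, 0.6]
grip_width: 0.299
t 4.42 now [638.1 241.   59.6] F [0.2 0.  0.6] g 0.299
delta_cm [  0.02 -10.04   0.26] twist [0.001 0.    0.002]
```

View pics/s4.png

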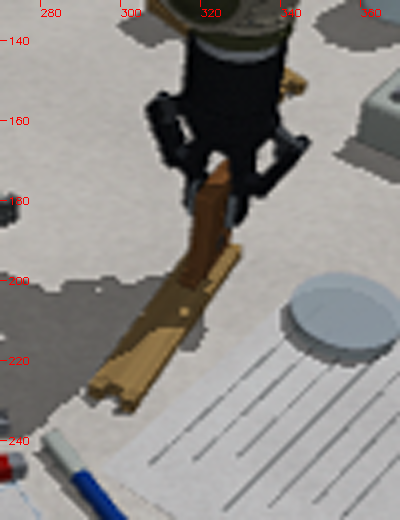

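View pics/top3.png

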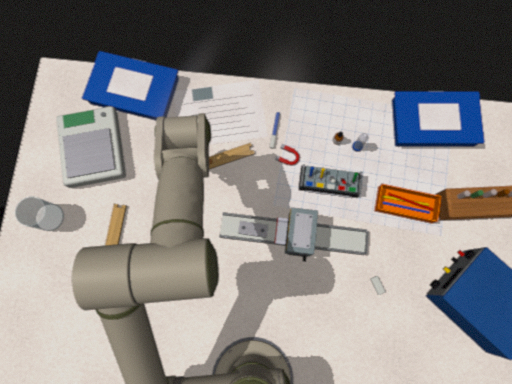

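```bash
python3 -m handwheel '[{"delta_pos":[0,0,0],"twist":[0,0,0],"jaw":0},{"delta_pos":[0,0,0],"twist":[0,0,0],"jaw":0},{"delta_pos":[0,0,0],"twist":[0,0,0],"jaw":0},{"delta_pos":[0,0,0],"twist":[0,0,0],"jaw":0},{"delta_pos":[0,0,0],"twist":[0,0,0],"jaw":0},{"delta_pos":[0,-1,0],"twist":[0,0,0],"jaw":0},{"delta_pos":[0,-3,0],"twist":[0,0,0],"jaw":0},{"delta_pos":[0,-5,0],"twist":[0,0,0],"jaw":0},{"delta_pos":[0,-6,0],"twist":[0,0,0],"jaw":0},{"delta_pos":[0,-6,0],"twist":[0,0,0],"jaw":0}]' 70
python3 - <<'E'
from h import *
plan([454,330,120],-0.018)
d=cap('scene','scene4.png'); crop(d,250,110,370,260,'s5.png',4)
E
```

```text
time_s: 5.35
eef_pos: [638.5, 241.2, 120.8]
ee_rot: [-0.69, 0.69, 0.156, -0.153]
force: [0.8, 0.1, -1.7]
grip_width: 0.207
t 5.35 now [638.5 241.2 120.8] F [ 0.8  0.1 -1.7] g 0.207
delta_cm [-12.91   0.    15.9 ] twist [0.    0.458 0.004]
```

View pics/s5.png

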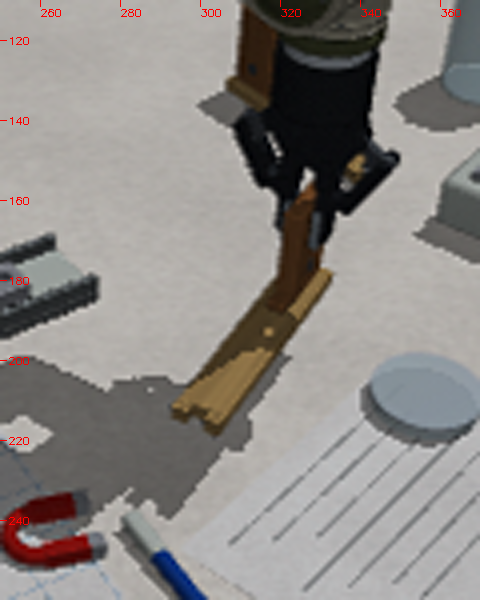

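```bash
python3 -m handwheel '[{"delta_pos":[-3,0,4],"twist":[0,0.1,0],"jaw":0},{"delta_pos":[-6,0,7.5],"twist":[0,0.2,0],"jaw":0},{"delta_pos":[-9,0,11],"twist":[0,0.3,0],"jaw":0},{"delta_pos":[-11.5,0,14.2],"twist":[0,0.4,0],"jaw":0},{"delta_pos":[-12.9,0,15.9],"twist":[0,0.458,0],"jaw":0},{"delta_pos":[-12.9,0,15.9],"twist":[0,0.458,0],"jaw":0},{"delta_pos":[-12.9,1,15.9],"twist":[0,0.458,0],"jaw":0},{"delta_pos":[-12.9,2,15.9],"twist":[0,0.458,0],"jaw":0},{"delta_pos":[-12.9,2,15.9],"twist":[0,0.458,0],"jaw":0},{"delta_pos":[-12.9,2,15.9],"twist":[0,0.458,0],"jaw":0}]'
python3 - <<'E'
from h import *
plan([454.3,325,76],-0.018)
for n in ('top','scene'): d=cap(n,n+'5.png')
crop(load('scene'),200,90,350,220,'s6.png',5)
crop(load('top'),80,170,300,280,'t6.png',3)
E
```

```text
time_s: 6.23
eef_pos: [453.4, 329.0, 96.4]
ee_rot: [-0.707, 0.707, -0.008, 0.006]
force: [0.3, -0.6, -1.5]
grip_width: 0.206
t 6.23 now [453.4 329.   96.4] F [ 0.3 -0.6 -1.5] g 0.206
delta_cm [ 0.1   2.04 -0.4 ] twist [ 0.001 -0.001 -0.002]
```

View pics/s6.png

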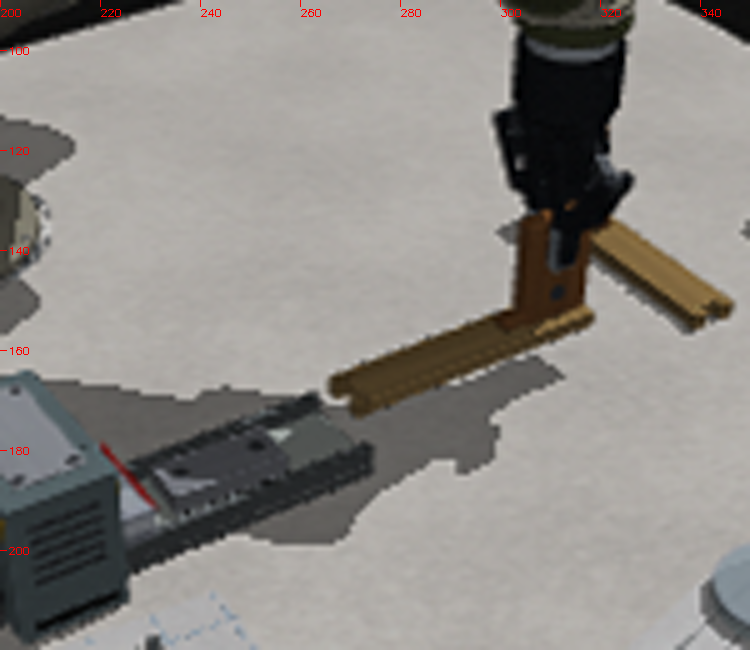

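View pics/t6.png

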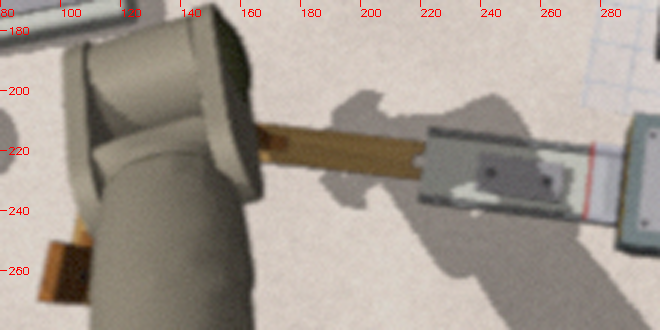

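The stick is aligned with the board and just short of it: nose at top px (218,223), board end (220,225). I'll measure its pitch and offset with depth.

```bash
python3 - 2>/dev/null <<'E'
from h import *
np.set_printoptions(precision=3,suppress=True)
for n in('top','scene'):
    d=load(n);W=cloud(d)
    for nm,lo,hi,b in(('blade',40,60,(420,490,145,290)),('nose',35,60,(420,490,140,175)),('bar',26.5,34,(424,468,-20,120))):
        r,k,z,p=rect(W,lo,hi,b); print(n,nm,np.array(r[0]),np.array(r[1]),r[2],k,z,p.min(0),p.max(0))
        if nm=='blade': A=np.c_[p[:,:2],np.ones(len(p))]; print('plane',np.linalg.lstsq(A,p[:,2],rcond=None)[0])
E
```

```text
top blade [450.802 219.304] [141.304  40.437] 88.97489929199219 586 50.62413942474601 [429.614 148.504  40.073] [471.775 289.847  59.038]
plane [ 0.033 -0.003 36.558]
top nose [449.735 161.791] [26.156 40.421] 88.649169921875 105 50.58638596778179 [429.614 148.504  36.29 ] [470.133 174.952  57.824]
top bar [445.489  47.247] [89.4   39.741] 87.62458801269531 299 29.77650501296521 [424.645   2.107  26.509] [466.255  92.108  33.994]
scene blade [453.618 217.703] [144.653  45.026] 89.20936584472656 340 50.442326417879144 [430.457 145.619  40.221] [476.385 289.979  59.779]
plane [-0.082  0.012 84.398]
scene nose [452.908 160.201] [44.208 29.842] 1.8011540174484253 88 49.77403836643832 [430.457 144.766  36.821] [475.242 174.846  53.322]
scene bar [447.13   44.245] [89.204 41.363] 89.7218017578125 174 29.17881865318335 [426.352  -0.331  26.545] [467.945  88.768  33.673]
```

```bash
python3 -m handwheel '[{"delta_pos":[0.05,0.8,0],"twist":[0,0,0],"jaw":0},{"delta_pos":[0.05,1.6,0],"twist":[0,0,0],"jaw":0},{"delta_pos":[0.05,2.2,0],"twist":[0,0,0],"jaw":0},{"delta_pos":[0.05,2.2,-0.5],"twist":[0,0,0],"jaw":0},{"delta_pos":[0.05,2.2,-1.2],"twist":[0,0,0],"jaw":0},{"delta_pos":[0.05,2.2,-2],"twist":[0,0,0],"jaw":0},{"delta_pos":[0.05,2.2,-2.8],"twist":[0,0,0],"jaw":0},{"delta_pos":[0.05,2.2,-3.6],"twist":[0,0,0],"jaw":0},{"delta_pos":[0.05,2.2,-4.2],"twist":[0,0,0],"jaw":0},{"delta_pos":[0.05,2.2,-4.4],"twist":[0,0,0],"jaw":0}]'
python3 - <<'E'
from h import *
plan([454.3,325,74.2],-0.018)
d=cap('scene','scene6.png'); cap('top')
crop(load('scene'),200,90,350,220,'s7.png',5)
E
```

```text
time_s: 7.17
eef_pos: [453.0, 284.7, 76.2]
ee_rot: [-0.707, 0.707, -0.007, 0.007]
force: [-0.6, 0.4, -1.5]
grip_width: 0.197
t 7.17 now [453.  284.7  76.2] F [-0.6  0.4 -1.5] g 0.197
delta_cm [0.05 0.2  4.03] twist [ 0.    -0.001  0.   ]
```

View pics/s7.png

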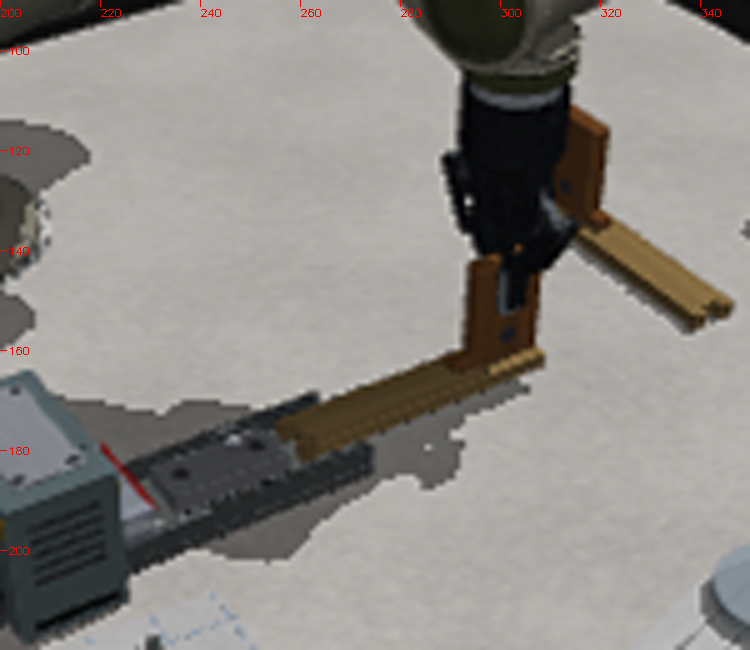

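The nose is inside the fences, just behind the bar (nose ~(258,178), bar rear ~(253,175)), with the stick level. Now for the slow push.

```bash
python3 -m handwheel '[{"delta_pos":[0.05,0.15,-0.4],"twist":[0,0,0],"jaw":0},{"delta_pos":[0.05,0.2,-0.8],"twist":[0,0,0],"jaw":0},{"delta_pos":[0.05,0.2,-1.2],"twist":[0,0,0],"jaw":0},{"delta_pos":[0.05,0.2,-1.7],"twist":[0,0,0],"jaw":0},{"delta_pos":[0.05,0.2,-2.3],"twist":[0,0,0],"jaw":0},{"delta_pos":[0.05,0.2,-2.9],"twist":[0,0,0],"jaw":0},{"delta_pos":[0.05,0.2,-3.5],"twist":[0,0,0],"jaw":0},{"delta_pos":[0.05,0.2,-4.1],"twist":[0,0,0],"jaw":0},{"delta_pos":[0.05,0.2,-4.7],"twist":[0,0,0],"jaw":0},{"delta_pos":[0.05,0.2,-5.3],"twist":[0,0,0],"jaw":0}]'
python3 - <<'E'
from h import *
plan([447.4+0.018*(230+100.7),9,74.8],-0.018)
d=cap('scene','scene7.png'); cap('top')
crop(load('scene'),180,110,330,240,'s8.png',5)
E
```

```text
time_s: 8.1
eef_pos: [452.4, 232.2, 74.0]
ee_rot: [0.707, -0.707, 0.006, -0.006]
force: [1.0, 3.5, -1.3]
grip_width: 0.203
t 8.1 now [452.4 232.2  74. ] F [ 1.   3.5 -1.3] g 0.203
delta_cm [  0.5   -0.08 -22.32] twist [-0. -0.  0.]
```

View pics/s8.png

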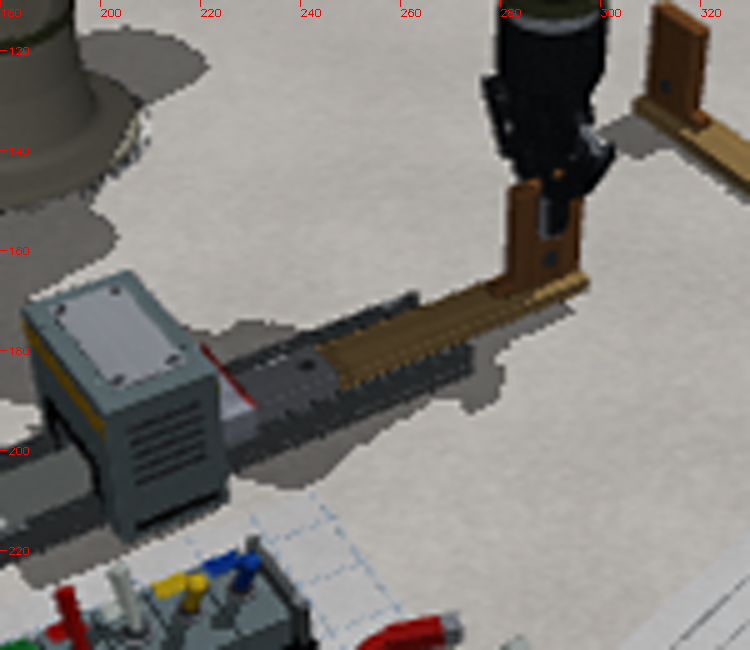

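The stick pushes at ~3.5 N along y, and the bar is entering the mouth straight. Yellow is still on. I'll continue.

```bash
python3 -m handwheel '[{"delta_pos":[0,0,-0.6],"twist":[0,0,0],"jaw":0},{"delta_pos":[0,0,-1.2],"twist":[0,0,0],"jaw":0},{"delta_pos":[0,0,-1.8],"twist":[0,0,0],"jaw":0},{"delta_pos":[0,0,-2.4],"twist":[0,0,0],"jaw":0},{"delta_pos":[0,0,-3],"twist":[0,0,0],"jaw":0},{"delta_pos":[0,0,-3.6],"twist":[0,0,0],"jaw":0},{"delta_pos":[0,0,-4.2],"twist":[0,0,0],"jaw":0},{"delta_pos":[0,0,-4.8],"twist":[0,0,0],"jaw":0},{"delta_pos":[0,0,-5.4],"twist":[0,0,0],"jaw":0},{"delta_pos":[0,0,-6],"twist":[0,0,0],"jaw":0}]'
python3 - <<'E'
from h import *
plan([451,9,74.2],-0.018)
E
```

```text
time_s: 9.03
eef_pos: [451.3, 172.2, 74.0]
ee_rot: [-0.707, 0.707, -0.006, 0.006]
force: [-0.1, 3.0, -0.5]
grip_width: 0.201
t 9.03 now [451.3 172.2  74. ] F [-0.1  3.  -0.5] g 0.201
delta_cm [  0.26  -0.02 -16.32] twist [ 0. -0. -0.]
```

```bash
python3 -m handwheel '[{"delta_pos":[0,0,-0.6],"twist":[0,0,0],"jaw":0},{"delta_pos":[0,0,-1.2],"twist":[0,0,0],"jaw":0},{"delta_pos":[0,0,-1.8],"twist":[0,0,0],"jaw":0},{"delta_pos":[0,0,-2.4],"twist":[0,0,0],"jaw":0},{"delta_pos":[0,0,-3],"twist":[0,0,0],"jaw":0},{"delta_pos":[0,0,-3.6],"twist":[0,0,0],"jaw":0},{"delta_pos":[0,0,-4.2],"twist":[0,0,0],"jaw":0},{"delta_pos":[0,0,-4.8],"twist":[0,0,0],"jaw":0},{"delta_pos":[0,0,-5.4],"twist":[0,0,0],"jaw":0},{"delta_pos":[0,0,-6],"twist":[0,0,0],"jaw":0}]'
python3 - <<'E'
from h import *
plan([450,9,74.2],-0.018)
E
```

```text
time_s: 9.87
eef_pos: [450.2, 112.3, 74.0]
ee_rot: [-0.707, 0.707, -0.006, 0.006]
force: [-0.4, 2.6, -1.2]
grip_width: 0.201
t 9.87 now [450.2 112.3  74. ] F [-0.4  2.6 -1.2] g 0.201
delta_cm [  0.17  -0.02 -10.32] twist [ 0.  0. -0.]
```

```bash
python3 -m handwheel '[{"delta_pos":[0,0,-0.6],"twist":[0,0,0],"jaw":0},{"delta_pos":[0,0,-1.2],"twist":[0,0,0],"jaw":0},{"delta_pos":[0,0,-1.8],"twist":[0,0,0],"jaw":0},{"delta_pos":[0,0,-2.4],"twist":[0,0,0],"jaw":0},{"delta_pos":[0,0,-3],"twist":[0,0,0],"jaw":0},{"delta_pos":[0,0,-3.6],"twist":[0,0,0],"jaw":0},{"delta_pos":[0,0,-4.2],"twist":[0,0,0],"jaw":0},{"delta_pos":[0,0,-4.8],"twist":[0,0,0],"jaw":0},{"delta_pos":[0,0,-5.4],"twist":[0,0,0],"jaw":0},{"delta_pos":[0,0,-6],"twist":[0,0,0],"jaw":0}]'
python3 - <<'E'
from h import *
plan([449.2,9,74.2],-0.018)
d=cap('scene'); cap('top')
crop(load('scene'),130,130,290,260,'s9.png',5)
E
```

```text
time_s: 10.7
eef_pos: [449.1, 52.3, 74.0]
ee_rot: [-0.707, 0.707, -0.006, 0.006]
force: [0.2, 3.0, -0.7]
grip_width: 0.2
t 10.7 now [449.1  52.3  74. ] F [ 0.2  3.  -0.7] g 0.2
delta_cm [ 0.09 -0.02 -4.33] twist [ 0.  0. -0.]
```

View pics/s9.png

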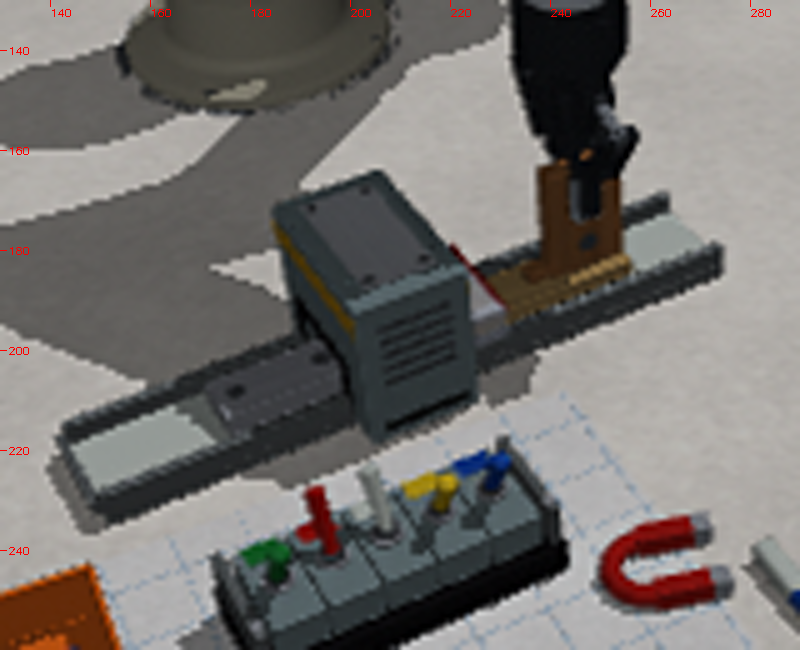

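The bar front is emerging (bar ~(175..200,205)). About 4 cm remain, tapered at the end.

```bash
python3 -m handwheel '[{"delta_pos":[0,0,-0.6],"twist":[0,0,0],"jaw":0},{"delta_pos":[0,0,-1.2],"twist":[0,0,0],"jaw":0},{"delta_pos":[0,0,-1.8],"twist":[0,0,0],"jaw":0},{"delta_pos":[0,0,-2.4],"twist":[0,0,0],"jaw":0},{"delta_pos":[0,0,-2.9],"twist":[0,0,0],"jaw":0},{"delta_pos":[0,0,-3.4],"twist":[0,0,0],"jaw":0},{"delta_pos":[0,0,-3.8],"twist":[0,0,0],"jaw":0},{"delta_pos":[0,0,-4.1],"twist":[0,0,0],"jaw":0},{"delta_pos":[0,0,-4.2],"twist":[0,0,0],"jaw":0},{"delta_pos":[0,0,-4.2],"twist":[0,0,0],"jaw":0}]'
python3 - 2>/dev/null <<'E'
from h import *
plan([449,9,74.2],-0.018)
d=cap('scene'); cap('top')
crop(load('scene'),130,130,290,260,'s10.png',5)
for n in('top','scene'):
    W=cloud(load(n)); r,k,z,p=rect(W,26.8,34,(418,468,-290,-140)); print(n,r,k,z)
E
```

```text
time_s: 11.63
eef_pos: [448.4, 10.5, 73.9]
ee_rot: [-0.707, 0.707, -0.006, 0.006]
force: [-0.5, -0.1, -1.3]
grip_width: 0.194
t 11.63 now [448.4  10.5  73.9] F [-0.5 -0.1 -1.3] g 0.194
delta_cm [ 0.06 -0.03 -0.15] twist [ 0. -0. -0.]
top ((442.39178466796875, -205.3328094482422), (109.27946472167969, 40.394569396972656), 89.05499267578125) 349 29.8203604293067
scene ((445.5284423828125, -201.02310180664062), (121.93968200683594, 42.90922164916992), 89.06624603271484) 293 29.068349776314655
```

View pics/s10.png

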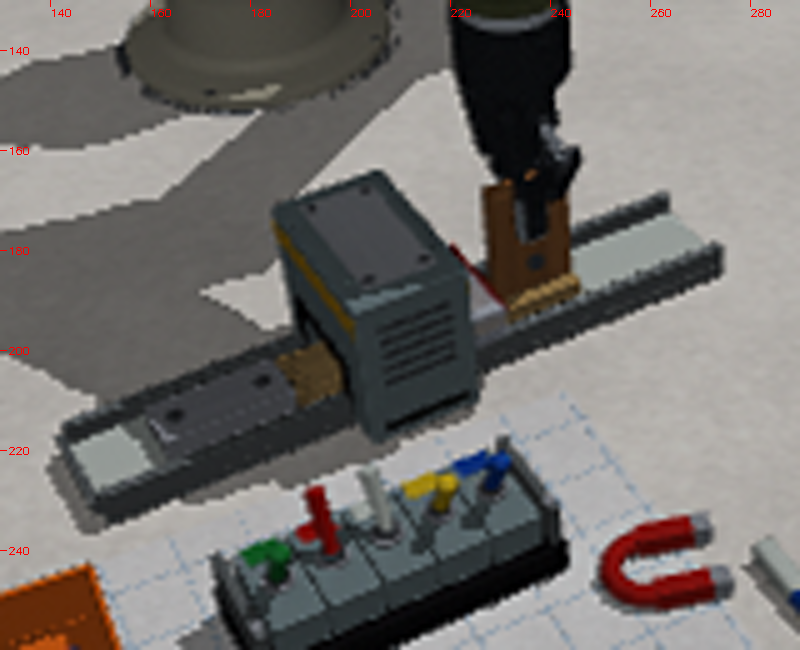

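The whole bar is out, about 75 mm past the exit (within 55–128), with both cameras agreeing. I'll draw the stick straight back.

```bash
python3 -m handwheel '[{"delta_pos":[0,0,1],"twist":[0,0,0],"jaw":0},{"delta_pos":[0,0,3],"twist":[0,0,0],"jaw":0},{"delta_pos":[0,0,5.5],"twist":[0,0,0],"jaw":0},{"delta_pos":[0,0,8],"twist":[0,0,0],"jaw":0},{"delta_pos":[0,0,10.5],"twist":[0,0,0],"jaw":0},{"delta_pos":[0,0,13],"twist":[0,0,0],"jaw":0},{"delta_pos":[0,0,15.5],"twist":[0,0,0],"jaw":0},{"delta_pos":[0,0,18],"twist":[0,0,0],"jaw":0},{"delta_pos":[0,0,20],"twist":[0,0,0],"jaw":0},{"delta_pos":[0,0,20.5],"twist":[0,0,0],"jaw":0}]'
python3 - 2>/dev/null <<'E'
from h import *
plan([580,235,115],-0.018)
d=cap('scene'); cap('top','top11.png')
crop(load('scene'),130,110,290,240,'s11.png',5)
for n in('top','scene'):
    W=cloud(load(n)); r,k,z,p=rect(W,26.8,34,(418,468,-290,-140)); print(n,r,k,z)
E
```

```text
time_s: 12.57
eef_pos: [451.5, 218.8, 73.9]
ee_rot: [0.707, -0.707, 0.005, -0.005]
force: [0.6, -0.1, -1.9]
grip_width: 0.198
t 12.57 now [451.5 218.8  73.9] F [ 0.6 -0.1 -1.9] g 0.198
delta_cm [12.82 -4.1   1.81] twist [-0.     0.003  0.   ]
top ((442.1702575683594, -214.94638061523438), (89.89826202392578, 39.87651824951172), 88.78955841064453) 290 29.893467689705894
scene ((444.9720764160156, -216.896240234375), (42.88359451293945, 90.4169692993164), 0.3163397014141083) 232 29.298652731310074
```

View pics/s11.png

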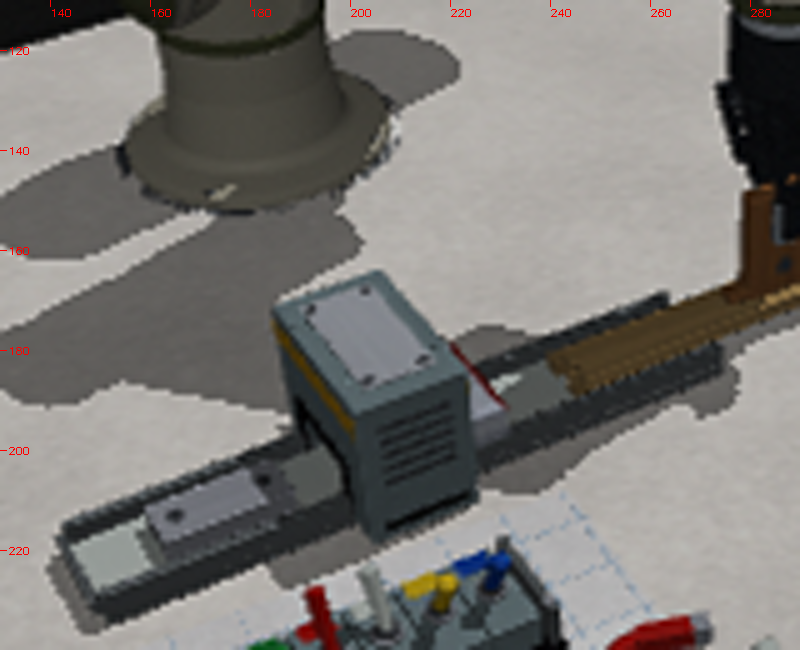

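View pics/top11.png

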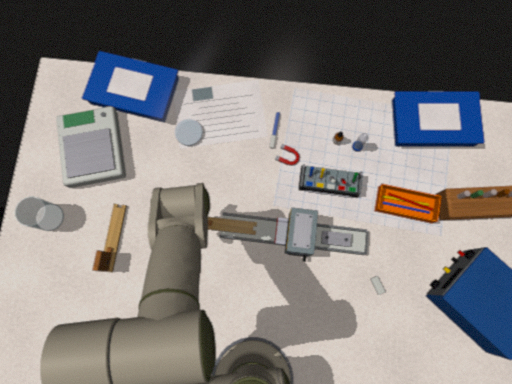

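```bash
python3 -m handwheel '[{"delta_pos":[0,-2,0.5],"twist":[0,0,0],"jaw":0},{"delta_pos":[0,-4.2,1],"twist":[0,0,0],"jaw":0},{"delta_pos":[3,-4.2,1.5],"twist":[0,0,0],"jaw":0},{"delta_pos":[6,-4.2,1.8],"twist":[0,0,0],"jaw":0},{"delta_pos":[9,-4.2,1.8],"twist":[0,0,0],"jaw":0},{"delta_pos":[12,-4.2,1.8],"twist":[0,0,0],"jaw":0},{"delta_pos":[12.5,-4.2,1.8],"twist":[0,0,0],"jaw":0},{"delta_pos":[12.5,-3,1.8],"twist":[0,0,0],"jaw":0},{"delta_pos":[12.5,-1.5,1.8],"twist":[0,0,0],"jaw":0},{"delta_pos":[12.5,-0.5,1.8],"twist":[0,0,0],"jaw":0}]'
python3 - 2>/dev/null <<'E'
from h import *
plan([576,237,59.6],-0.018)
E
```

```text
time_s: 13.5
eef_pos: [575.8, 230.8, 76.7]
ee_rot: [-0.707, 0.707, -0.008, 0.005]
force: [-0.5, -0.9, -2.3]
grip_width: 0.202
t 13.5 now [575.8 230.8  76.7] F [-0.5 -0.9 -2.3] g 0.202
delta_cm [0.02 1.71 0.62] twist [ 0.001 -0.    -0.003]
```

```bash
python3 -m handwheel '[{"delta_pos":[0,0,0.3],"twist":[0,0,0],"jaw":0},{"delta_pos":[0,0.4,0.3],"twist":[0,0,0],"jaw":0},{"delta_pos":[0,0.8,0.3],"twist":[0,0,0],"jaw":0},{"delta_pos":[0,1.1,0.3],"twist":[0,0,0],"jaw":0},{"delta_pos":[0,1.3,0.3],"twist":[0,0,0],"jaw":0},{"delta_pos":[0,1.5,0.3],"twist":[0,0,0],"jaw":0},{"delta_pos":[0,1.6,0.3],"twist":[0,0,0],"jaw":0},{"delta_pos":[0,1.7,0.3],"twist":[0,0,0],"jaw":0},{"delta_pos":[0,1.7,0.3],"twist":[0,0,0],"jaw":0},{"delta_pos":[0,1.7,0.3],"twist":[0,0,0],"jaw":0}]'
python3 - 2>/dev/null <<'E'
from h import *
plan([576,234,59.6],-0.018)
d=cap('scene'); crop(d,230,110,370,240,'s12.png',5)
E
```

```text
time_s: 14.33
eef_pos: [577.5, 234.6, 62.0]
ee_rot: [0.707, -0.707, 0.006, -0.006]
force: [0.7, 0.4, -1.2]
grip_width: 0.199
t 14.33 now [577.5 234.6  62. ] F [ 0.7  0.4 -1.2] g 0.199
delta_cm [-0.15  0.24 -0.06] twist [-0.  0.  0.]
```

View pics/s12.png

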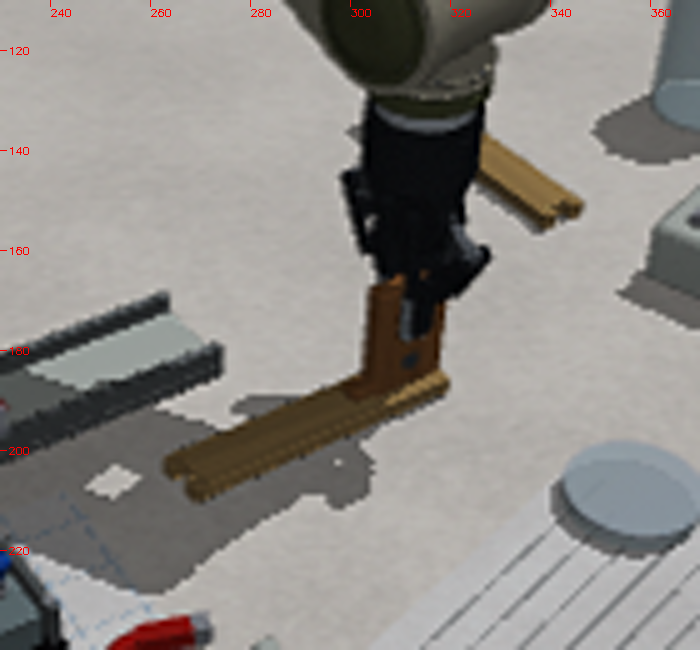

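```bash
python3 -m handwheel '[{"delta_pos":[0,0.1,0],"twist":[0,0,0],"jaw":0},{"delta_pos":[0,0.2,0],"twist":[0,0,0],"jaw":0},{"delta_pos":[0,0.25,0],"twist":[0,0,0],"jaw":0},{"delta_pos":[0,0.28,0],"twist":[0,0,0],"jaw":0},{"delta_pos":[0,0.28,0],"twist":[0,0,0],"jaw":0},{"delta_pos":[0,0.28,0],"twist":[0,0,0],"jaw":0},{"delta_pos":[0,0.28,0],"twist":[0,0,0],"jaw":0},{"delta_pos":[0,0.28,0],"twist":[0,0,0],"jaw":0},{"delta_pos":[0,0.28,0],"twist":[0,0,0],"jaw":0},{"delta_pos":[0,0.28,0],"twist":[0,0,0],"jaw":0}]'
```

```text
time_s: 15.22
eef_pos: [577.4, 234.6, 59.3]
ee_rot: [0.707, -0.707, 0.006, -0.006]
force: [-0.8, -0.0, 0.0]
grip_width: 0.204
```

The force shows the weight is off the tool, so I'll release and lift clear.

```bash
python3 -m handwheel '[{"delta_pos":[0,0,0],"twist":[0,0,0],"jaw":0.3},{"delta_pos":[0,0,0],"twist":[0,0,0],"jaw":0.5},{"delta_pos":[0,0,0],"twist":[0,0,0],"jaw":0.8},{"delta_pos":[0,0,0],"twist":[0,0,0],"jaw":0.8},{"delta_pos":[0,0,0],"twist":[0,0,0],"jaw":0.8},{"delta_pos":[0,-2,0],"twist":[0,0,0],"jaw":0.8},{"delta_pos":[0,-5,0],"twist":[0,0,0],"jaw":0.8},{"delta_pos":[0,-9,0],"twist":[0,0,0],"jaw":0.8},{"delta_pos":[0,-13,0],"twist":[0,0,0],"jaw":0.8},{"delta_pos":[0,-16,0],"twist":[0,0,0],"jaw":0.8}]'
python3 - 2>/dev/null <<'E'
from h import *
plan([577,234,220],-0.018)
for n in('scene','top'): cap(n,n+'13.png')
np.set_printoptions(precision=3,suppress=True)
for n in('top','scene'):
    W=cloud(load(n))
    for nm,lo,hi,b in(('bar',26.8,34,(418,468,-290,-140)),('blade',9,19,(530,620,45,200)),('grip',94,106,(540,620,190,280))):
        r,k,z,p=rect(W,lo,hi,b)
        if k: print(n,nm,r,k,z)
        if nm=='blade': A=np.c_[p[:,:2],np.ones(len(p))]; print(np.linalg.lstsq(A,p[:,2],rcond=None)[0])
E
```

```text
time_s: 16.05
eef_pos: [577.8, 234.7, 222.9]
ee_rot: [0.707, -0.707, 0.005, -0.008]
force: [0.2, 0.3, -0.2]
grip_width: 0.802
t 16.05 now [577.8 234.7 222.9] F [ 0.2  0.3 -0.2] g 0.802
delta_cm [-0.08  0.29 -0.07] twist [-0.001  0.     0.003]
top bar ((442.4199523925781, -214.79171752929688), (90.10135650634766, 40.196739196777344), 89.14746856689453) 307 29.682024926774925
top blade ((574.8472900390625, 126.35694885253906), (144.8406219482422, 41.59099197387695), 89.39505767822266) 495 13.339275576868312
[-0.015  0.004 21.645]
top grip ((576.311767578125, 214.156982421875), (16.935699462890625, 6.851330280303955), 6.7906880378723145) 18 98.33481735470698
scene bar ((445.8280334472656, -217.00897216796875), (89.75296783447266, 44.1932373046875), 88.92761993408203) 231 29.276675518729036
scene blade ((578.3555297851562, 125.02186584472656), (148.80247497558594, 44.37163162231445), 87.95178985595703) 356 12.936476570620382
[-0.012 -0.002 19.945]
scene grip ((581.1148071289062, 235.441162109375), (56.75564193725586, 18.091400146484375), 89.2029037475586) 63 98.73401841480832
```

View pics/scene13.png

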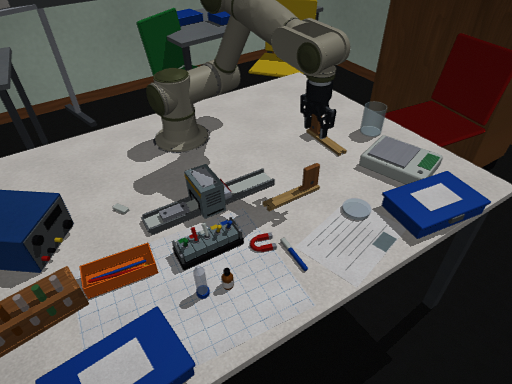

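View pics/top13.png

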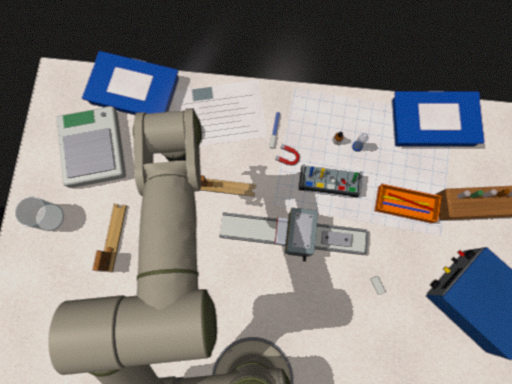

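Run:
```python
from h import *
crop(load('scene'),130,160,280,280,'s14.png',5)
```

```text
(no output)
```

View pics/s14.png

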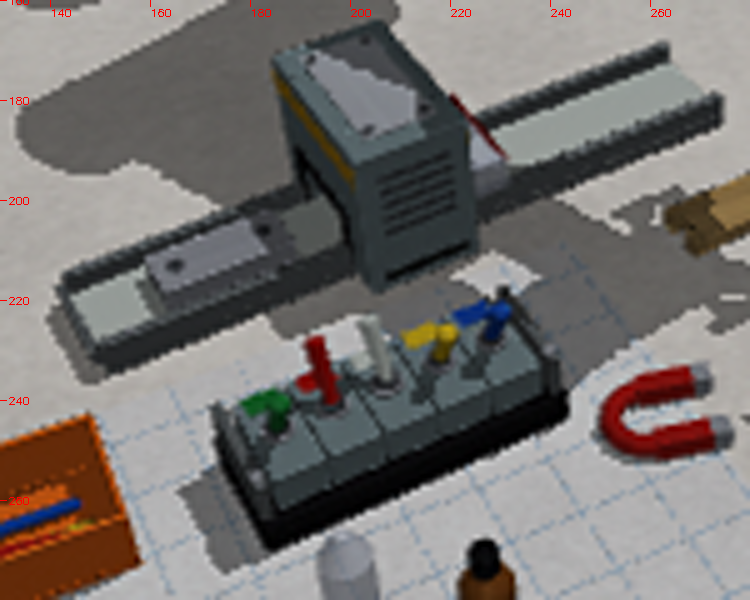

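Everything is in place: yellow, blue and green lean to on, white and red are off, the bar lies on the run-out, and the stick is flat and clear. I'll hand in.

Run:
```python
from rig import ctrl
print(ctrl.finish_job())
```

```text
the job is handed in; nothing more can be done
None
```

The bar went right through the tunnel with the coil on, and I handed the job in at about 16 s of the 58 s. The hand-in gives no verdict.

- **What I did:** I flipped the yellow toggle with the closed fingers and took the push stick farthest to the robot's right. I fed the bar through at about 70 mm/s, with 3 to 3.5 N on the tool. Then I drew the stick back out and laid it flat on the table beside the infeed end of the board.
- **Bar:** its middle is about 75 mm past the exit (allowed 55 to 128), flat and between the fences.
- **Stick:** it lies flat on the table. The nose is about 75 mm beyond the guard's edge and about 125 mm to the side of the machine's centre line.
- **Toggles and bystanders:** in the last pictures yellow, blue and green are on and white and red are off. No bystander shows any movement.
- **Gripper:** it is open and raised well clear, touching nothing.
- **Disagreement:** the two cameras differed by about 3 to 4 mm throughout, so I used averages or offsets taken within one camera. No check failed.

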